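# Lock the filter ring and set the suction dial

## Task

On the sloping panel of the bench dust-filter head, press the big lock ring in against its spring and, keeping it pressed, turn it clockwise until its nib reaches the raised locked mark, then let it spring back out there so that it is locked; do not force it round unpressed. Then turn the suction dial until its pointer points straight at the little index tab on the panel, without shifting the tab. Leave the loose things round the filter head where they are, and let go of everything.

Things in the scene. Friction and masses are not known exactly. Their poses are not given: they have to be found in the camera images.
- filter_head: grey wedge-shaped filter housing, 300 wide (its y) x 150 deep (its x) mm, screwed to the table; origin at the centre of its underside, its -x side is the low front. Its dark top panel slopes 30 degrees up from front to back, outward normal (-0.5, 0, 0.866) in this frame. Ring on the left half (+y), dial on the right half (-y)
- ring_grip (a point): point on the axis of the aluminium lock ring, 38 mm above the panel when the ring is out. z: ring's axis, outward; x: towards the nib on the rim. Grip block: two ribbed flats facing +y and -y, 46 mm apart, 64 mm long, from 19 mm below this point to 12 mm above it. Below the block a flange 88 mm across. A fixed cap, 28 mm across, rises 8 mm above the block
- lock_ring (a joint): turn of the ring, rad, growing clockwise seen facing the panel (negative about ring_grip's z). About 0 to 0.6: unlocked sector, ring out, blocked beyond unless pressed. 2.27 to the hard stop at 2.40: locked notch, nib at the raised mark straight up the slope. Between them it turns only pressed; let go there, it stays put, some 5 mm in (friction about 0.15 N m), for a regrasp
- ring_press (a joint): how far the ring is pressed in along its axis, m: 0 out, 0.008 bottomed. More than 0.005 is needed to turn it from the unlocked sector to the lock; the spring pushes back with 5 N (out) to 11 N (bottomed). In the locked notch it springs out to 0 by itself when released
- dial_grip (a point): point on the axis of the black suction dial, at the height to grip it, 34 mm above the panel. z is the axis, outward from the panel; x points to the dial's pointer. Its bar grip is 14 mm thick (y), 52 mm long (x), from 21 mm below to 9 mm above this point; a small nib and a bright line mark the pointer end
- dial (a joint): turn of the dial, rad, 0 to 2.6, growing clockwise as seen looking at the panel (a negative rotation about the axis z of dial_grip); 0 points to the panel's left edge (+y), 1.57 straight up the slope. Turns with 0.05 N m of friction and stays where it is left
- index_tab (a joint): where the index tab stands round the dial, rad, counted exactly as dial; the dial points at the tab when the two numbers are equal. It stays unless pushed
- tab_mark (a point): steel index tab on the panel, 43 mm from the dial's axis, 8 mm wide, 4 mm high (7 mm at its outer end); x points outward from the dial's axis through the tab
- wax_tin: round tin, 78 mm across and 79 mm high, loose bystander; origin at the centre of its underside
- masking_tape: roll of masking tape, 100 mm across, 25 mm high, lying flat, loose bystander; origin at the centre of its underside
- offcut: strip of light wood 50 x 150 x 22 mm, loose bystander; origin at the centre of its underside
- block: wooden block 60 x 60 x 30 mm, loose bystander; origin at the centre of its underside

How it is judged (in metres and radians):
On the way, in this order (a step that is already met when the one before it is completed fails the run):
1. the ring is turned to its locked mark and has sprung out there (value of joint lock_ring above 2.22 rad and value of joint ring_press below 0.002 m), for 0.2 s.
2. the dial points at the index tab (angle between the x axis of dial_grip and the x axis of tab_mark, either way round below 0.12 rad), for 0.2 s.
At the end, for the whole second after the job is handed in: the ring stands in its locked notch (turned past 2.22 rad) and is out again (pressed in less than 2 mm), and the dial points at the index tab within 0.12 rad (7 degrees) (all of step 1 and angle between the x axis of dial_grip and the x axis of tab_mark, either way round below 0.12 rad); the robot touches nothing.
It fails at once if the ring is forced out of its unlocked sector without being pressed in (value of joint lock_ring between 0.74 and 2.05 rad and value of joint ring_press below 0.003 m).
It fails at once if the index tab is pushed from its place by more than 5 mm (distance of tab_mark from where it was at the start of the episode above 0.005 m).
It fails at once if a loose thing round the filter head is moved by more than 30 mm (distance of any of wax_tin, masking_tape, offcut, block from where it was at the start of the episode above 0.03 m).
It also fails if it takes over 61 s, if anything falls off the work surface, if the arm or the gripper's body presses on something with over 40 N, if the wrist force passes 120 N, or if a joint passes its speed limit or range.

## Robot

A 6-joint arm with a two-finger parallel gripper is mounted at the origin on the work surface; the furniture and walls round the work are solid. World frame = base frame: x ahead of the robot, y to its left, z up, the work surface at z = 0. Lengths are in m, angles in degrees, forces in N, time in s.
With the tool pointing down it reaches from about 0.35 to 0.875 m from the base axis. Payload 4.2 kg.
Tool frame: the origin (TCP) lies between the finger pads; the fingertips stand 8 mm ahead of it and the grasp point (between the pads) lies 11 mm behind it; z points along the fingers, y is the line along which they close (so a half turn about z gives the same grasp; the last joint's range is limited). The gripper opens to 87 mm and grips with 3 to 60 N. Pads are 19 mm wide; open, the fingers measure 117 mm over their backs; the gripper's body (75 mm by 190 mm) begins 51 mm behind the grasp point.
Start: joints at [78.186, 22.042, 0.453, 0, -68.411, -14.817], TCP at [0.28, 0.559, 0.231] pointing down, gripper open.
Joint ranges: [-179.83, 179.83], [-69.29, 118.12], [-61.27, 80.66], [-181.25, 117.63], [-171.15, -9.14], [-177.46, 177.46]. Speed limits (degrees/s): [159.86, 159.86, 180, 180, 180, 180].

## Interface

Orientations are given as a 3x3 rotation matrix whose columns are the frame's x, y, z axes.
In Python, from station import sense, capture, camera_model, finish_job, find_in gives the robot as it stands. The module is installed in compiled form; this text tells all that it offers.
- The arm moves only by the tool arm_command, never from a script. Its argument "motion" is a list of rows, each a list of 7 numbers: the finger opening in mm, from 0 to 87, then the shift along the tool's x, y, z in mm, then the turn, a rotation vector about the tool's x, y, z in rad. In form: [[jaw, dx, dy, dz, rx, ry, rz], ...]. A call has 1 to 8 rows; each row shifts and turns the commanded pose from where the row before left it, along the tool's axes as they then stand; what a row does not reach is not made up. A row lasts 1/10 s, in which the tool goes at most 50 mm and 8.59 degrees, less where a joint would pass 70% of its speed; a pose out of reach is approached as far as the arm can. A call with a gripper value outside its range is refused whole. The fingers move at their own pace and stop on an object; the grip force is fixed at half the most. Time passes only in rows, so rows that do not move let the fingers close. It gives the time, the measured TCP pose, the force, the opening and the grip force at its end, in the units of the state.
- sense(): the state, without advancing time (a new reading comes with each control period).
- capture(name): name is "side" or "top" or "wrist"; returns the picture (384x512x3 uint8, red, green, blue); there is no depth.
- camera_model(name): a dict with "fx", "fy", "cx", "cy" (pixels), "R" (3x3) and "t" (3): a world point X has camera coordinates R X + t. Camera axes: x right, y down, z forward; pixel columns grow to the right and rows downward; lengths in m; the calibration is good to about 2 mm. The wrist camera is an equidistant fisheye: a pixel r from the principal point sees the ray r / f radians off the axis. A picture is of the moment at which its call begins: read the wrist's pose just before it. camera_model takes no time and is no camera call; for the wrist camera it gives the pose at the moment of the call.
- finish_job(): hands the job in; it is judged then, once.
Trained networks look in the newest picture that a camera, given by its name, has taken for a name from the list of things; names that differ only in an ending like _2 or _b are one class to them, and where a whole thing is asked for, a point or a joint stands for the part that bears it (a point fixed in the world has none). Each returns a list of dicts, best first, with "p" (0 to 1); they miss things now and then, are a little off and sometimes report something else, mostly with a low value. They report only what shows in the picture. A call takes as long as a camera call.
- find_in(target, camera): "location" ([row, column] in pixels, amid what is visible of it).
The state is a dict: "time_s": time; "joints": joint angles; "joint_velocities": joint speeds; "effort": joint torques, N m; "tcp_pos": TCP position; "ee_rot": TCP orientation; "wrist_force": force on the tool from outside, world axes, zero at the start; "moment": the same for the moment, N m; "gripper_width": opening from 0.0 (shut) to 1.0 (fully open); "gripper_force": force on a finger pad.
Only numpy, scipy, OpenCV 4.12 (cv2) and the standard library are available. Lean on these libraries where they do the work, as an engineer would, in place of code of your own. Each camera call takes 0.05 s, during which the arm holds its last target. There are 200 camera calls.

## Working session

There is one attempt and no reset: what is moved stays moved. The work goes in short steps, Python scripts to look and compute and a tool call to move; the robot and the scene stay as the last step left them, time stands still between calls to the robot, and variables do not carry over. Pictures are saved under pics/ and viewed, at most 11 in all, crops included, and the job is handed in when it is done.

Besides the shell and the picture viewer there is one more tool, called by a JSON object that holds its "method" and its "body", one argument or row to a line. arm_command: Moves the arm, as the interface text tells. Its arguments: {"type":"object","properties":{"motion":{"type":"array"}},"required":["motion"]}

```bash
mkdir -p pics
cat > h.py <<'E'
import numpy as np, cv2
from station import sense, capture, camera_model, finish_job, find_in
def proj(c,X):
    m=camera_model(c); p=np.array(m["R"])@np.array(X)+np.array(m["t"])
    if c=="wrist":
        th=np.arctan2(np.hypot(p[0],p[1]),p[2]); ph=np.arctan2(p[1],p[0])
        return np.array([m["cy"]+m["fy"]*th*np.sin(ph), m["cx"]+m["fx"]*th*np.cos(ph)])
    return np.array([m["cy"]+m["fy"]*p[1]/p[2], m["cx"]+m["fx"]*p[0]/p[2]])
def ray(c,rc):
    m=camera_model(c); R=np.array(m["R"]); t=np.array(m["t"])
    u=(rc[1]-m["cx"])/m["fx"]; v=(rc[0]-m["cy"])/m["fy"]
    if c=="wrist":
        th=np.hypot(u,v); s=np.sinc(th/np.pi); d=np.array([u*s,v*s,np.cos(th)])
    else: d=np.array([u,v,1.])
    d=R.T@d
    return -R.T@t, d/np.linalg.norm(d)
def save(c,n):
    im=capture(c); cv2.imwrite("pics/"+n,im[:,:,::-1]); return im
E
python3 - <<'E'
from h import *
ims=[]
for c in ["side","top"]:
    im=save(c,c+"0.png")
    ims.append(im)
    m=camera_model(c); print(c,{k:np.round(v,3).tolist() for k,v in m.items()})
    for n in ["filter_head","ring_grip","dial_grip","tab_mark","wax_tin","masking_tape","offcut","block"]:
        print(n,[(np.round(d["location"],1).tolist(),round(d["p"],2)) for d in find_in(n,c)[:2]])
s=sense(); print(s)
E
```

```text
side {'fx': 432.672, 'fy': 432.672, 'cx': 251.25, 'cy': 189.405, 'R': [[-0.998, -0.065, 0.017], [-0.052, 0.592, -0.804], [0.042, -0.803, -0.594]], 't': [0.49, 0.093, 1.622]}
filter_head [([192.6, 216.1], 0.85), ([155.1, 233.3], 0.39)]
ring_grip [([188.5, 217.7], 0.92)]
dial_grip []
tab_mark []
wax_tin [([276.9, 241.3], 0.67)]
masking_tape [([284.7, 290.5], 0.75)]
offcut [([160.5, 280.0], 0.79), ([193.2, 215.0], 0.58)]
block [([154.0, 233.9], 0.64)]
top {'fx': 466.743, 'fy': 466.743, 'cx': 256.266, 'cy': 191.115, 'R': [[-0.023, -1.0, -0.003], [-0.998, 0.023, -0.061], [0.061, 0.001, -0.998]], 't': [0.031, 0.468, 1.57]}
filter_head [([147.6, 272.6], 0.73)]
ring_grip [([184.1, 143.9], 0.7), ([147.5, 248.0], 0.62)]
dial_grip [([147.7, 299.8], 0.74), ([215.9, 353.7], 0.31)]
tab_mark [([146.4, 297.1], 0.64), ([184.8, 146.3], 0.61)]
wax_tin []
masking_tape [([245.0, 154.3], 0.86)]
offcut [([217.9, 355.8], 0.93), ([146.4, 297.7], 0.73)]
block [([154.1, 360.5], 0.91)]
{'time_s': 0.9, 'joints': array([ 7.81864700e+01,  2.20384193e+01,  4.54245764e-01, -9.01847812e-04,
       -6.84125890e+01, -1.48149506e+01]), 'joint_velocities': array([-0.03599138, -0.04436513,  0.00450915,  0.05269752,  0.06144368,
        0.09379161]), 'effort': array([-9.73135575e-04, -3.90455604e+01,  1.87620682e+01,  4.22460839e+00,
        1.55108952e-02, -1.46288306e-05]), 'tcp_pos': array([0.2801082 , 0.55869283, 0.2305932 ]), 'ee_rot': array([[ 8.93928959e-01, -4.48208675e-01, -2.75816569e-06],
       [-4.48208674e-01, -8.93928958e-01,  5.83039686e-05],
       [-2.85979487e-05, -5.08833722e-05, -9.99999998e-01]]), 'wrist_force': array([0.19806423, 0.1897002 , 0.71868309]), 'moment': array([0.00584171, 0.00133926, 0.00467941]), 'gripper_force': 0.0, 'gripper_width': 0.9971083717036077}
```

```bash
ls pics
```

```text
side0.png
top0.png
```

View pics/top0.png

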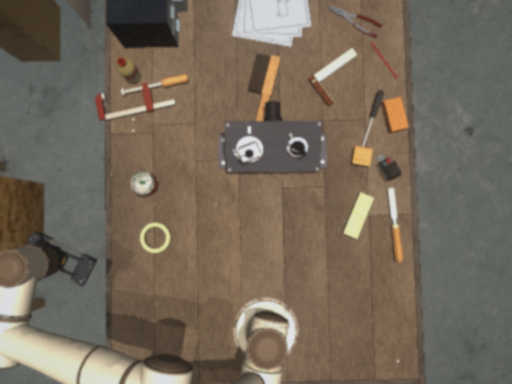

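View pics/side0.png

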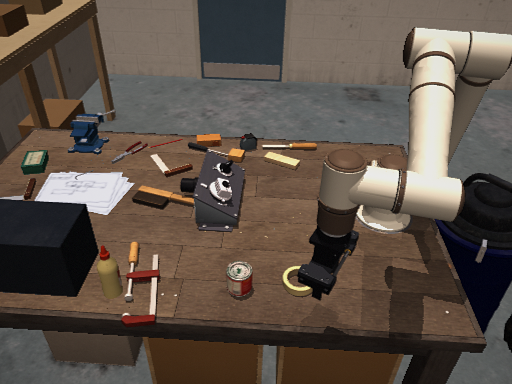

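The top view shows the head near (147,273) with the ring at about (149,248) and the dial at about (147,299); its front faces the robot. I'll crop in to fit the pose.

Run:
```python
from h import *
im=cv2.imread("pics/top0.png")[110:185,210:340]
a=cv2.resize(im,None,fx=6,fy=6,interpolation=cv2.INTER_CUBIC); cv2.imwrite("pics/topc.png",a)
print(a.shape)
for rc,z in [((147.5,273),.075),((147.5,248),.1),((147.7,300),.1)]:
    o,d=ray("top",rc); print(np.round(o+d*(z-o[2])/d[2],3))
m=camera_model("wrist"); R=np.array(m["R"]);t=np.array(m["t"]);s=sense()
E_=np.array(s["ee_rot"])
print({k:np.round(v,3).tolist() for k,v in m.items()}, "cam in tool",E_.T@(-R.T@t-s["tcp_pos"]), "cam axes in tool",np.round(E_.T@R.T,3))
```

```text
(450, 780, 3)
[ 0.607 -0.038  0.075]
[0.605 0.043 0.1  ]
[ 0.6   -0.125  0.1  ]
{'fx': 297.319, 'fy': 297.319, 'cx': 257.537, 'cy': 194.331, 'R': [[-0.449, -0.894, -0.002], [-0.863, 0.433, 0.259], [-0.23, 0.117, -0.966]], 't': [0.627, -0.032, 0.39]} cam in tool [ 0.07087276 -0.00096022 -0.15564073] cam axes in tool [[-0.001 -0.966 -0.259]
 [ 1.    -0.    -0.002]
 [ 0.001 -0.259  0.966]]
```

View pics/topc.png

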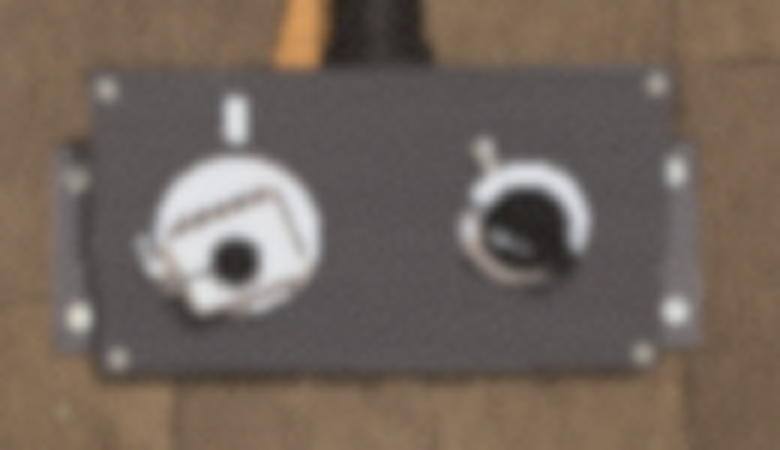

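```bash
cat >> h.py <<'E'
from scipy.spatial.transform import Rotation as Ro
def rows(P,R,n,jaw,P0=None,R0=None):
    s=sense(); p=np.array(s["tcp_pos"]) if P0 is None else P0; r=np.array(s["ee_rot"]) if R0 is None else R0
    rv=Ro.from_matrix(r.T@R).as_rotvec()/n; dp=(np.array(P)-p)/n
    for i in range(n):
        print([jaw]+np.round(r.T@dp*1000,1).tolist()+np.round(rv,4).tolist(),end=",\n"); r=r@Ro.from_rotvec(rv).as_matrix()
def toolR(phi,yaw=0.):  # tool x at phi (deg, CCW from uphill seen facing panel)
    a=np.radians(phi); H=Ro.from_euler('z',yaw,degrees=True).as_matrix()
    u=np.array([np.cos(np.pi/6),0,.5]); y=np.array([0,1.,0]); n=np.array([-.5,0,np.cos(np.pi/6)])
    x=np.cos(a)*u+np.sin(a)*y; z=-n
    return H@np.column_stack([x,np.cross(z,x),z])
E
python3 - <<'E'
from h import *
rows([.52,-.01,.27],toolR(-70),16,87)
E
```

```text
[87, 29.3, 25.1, -2.5, 0.025, 0.0223, 0.0462],
[87, 30.5, 23.6, -2.4, 0.025, 0.0223, 0.0462],
[87, 31.6, 22.1, -2.3, 0.025, 0.0223, 0.0462],
[87, 32.7, 20.6, -2.1, 0.025, 0.0223, 0.0462],
[87, 33.6, 19.0, -1.9, 0.025, 0.0223, 0.0462],
[87, 34.5, 17.4, -1.6, 0.025, 0.0223, 0.0462],
[87, 35.3, 15.7, -1.2, 0.025, 0.0223, 0.0462],
[87, 36.0, 14.1, -0.8, 0.025, 0.0223, 0.0462],
[87, 36.6, 12.4, -0.3, 0.025, 0.0223, 0.0462],
[87, 37.2, 10.7, 0.2, 0.025, 0.0223, 0.0462],
[87, 37.6, 8.9, 0.8, 0.025, 0.0223, 0.0462],
[87, 37.9, 7.2, 1.5, 0.025, 0.0223, 0.0462],
[87, 38.2, 5.5, 2.2, 0.025, 0.0223, 0.0462],
[87, 38.4, 3.8, 2.9, 0.025, 0.0223, 0.0462],
[87, 38.4, 2.1, 3.7, 0.025, 0.0223, 0.0462],
[87, 38.4, 0.4, 4.5, 0.025, 0.0223, 0.0462],
```

{"method": "arm_command", "body": {
  "motion": [
    [87, 29, 25, -2.5, 0.025, 0.022, 0.046],
    [87, 30.5, 23.5, -2.5, 0.025, 0.022, 0.046],
    [87, 31.5, 22, -2.5, 0.025, 0.022, 0.046],
    [87, 32.5, 20.5, -2, 0.025, 0.022, 0.046],
    [87, 33.5, 19, -2, 0.025, 0.022, 0.046],
    [87, 34.5, 17.5, -1.5, 0.025, 0.022, 0.046],
    [87, 35.5, 15.5, -1, 0.025, 0.022, 0.046],
    [87, 36, 14, -1, 0.025, 0.022, 0.046]
  ]
}}

```text
time_s: 1.7
tcp_pos: [0.4004, 0.2735, 0.2508]
ee_rot: [[0.652, -0.712, 0.258], [-0.746, -0.664, 0.052], [0.134, -0.227, -0.965]]
wrist_force: [0.8, 0.2, 0.4]
gripper_width: 0.998
gripper_force: 0.0
```

{"method": "arm_command", "body": {
  "motion": [
    [87, 36.5, 12.5, 0, 0.025, 0.022, 0.046],
    [87, 37, 10.5, 0, 0.025, 0.022, 0.046],
    [87, 37.5, 9, 1, 0.025, 0.022, 0.046],
    [87, 38, 7, 1.5, 0.025, 0.022, 0.046],
    [87, 38, 5.5, 2, 0.025, 0.022, 0.046],
    [87, 38.5, 4, 3, 0.025, 0.022, 0.046],
    [87, 38.5, 2, 3.5, 0.025, 0.022, 0.046],
    [87, 38.5, 0.5, 4.5, 0.025, 0.022, 0.046]
  ]
}}

```text
time_s: 2.5
tcp_pos: [0.521, -0.0105, 0.2701]
ee_rot: [[0.299, -0.813, 0.5], [-0.939, -0.343, 0.003], [0.168, -0.47, -0.866]]
wrist_force: [1.0, 1.1, -0.2]
gripper_width: 0.997
gripper_force: 0.0
```

Run:
```python
from h import *
s=sense(); print(s["time_s"],s["tcp_pos"],s["joints"].round(1)); print(s["ee_rot"].round(3))
im=save("wrist","w1.png")
for n in ["filter_head","ring_grip","dial_grip","tab_mark"]:
    print(n,[(np.round(d["location"],1).tolist(),round(d["p"],2)) for d in find_in(n,"wrist")[:2]])
cv2.imwrite("pics/w1b.png",cv2.resize(im[:,:,::-1],(800,600),interpolation=cv2.INTER_CUBIC))
```

```text
2.5 [ 0.52099744 -0.01045932  0.27013237] [ 21.6  -3.8 -39.4  22.6 -28.  -19.1]
[[ 0.299 -0.813  0.5  ]
 [-0.939 -0.343  0.003]
 [ 0.168 -0.47  -0.866]]
filter_head [([137.8, 278.2], 0.56)]
ring_grip [([212.9, 257.0], 0.78), ([97.9, 302.2], 0.24)]
dial_grip [([96.3, 307.5], 0.67)]
tab_mark []
```

View pics/w1b.png

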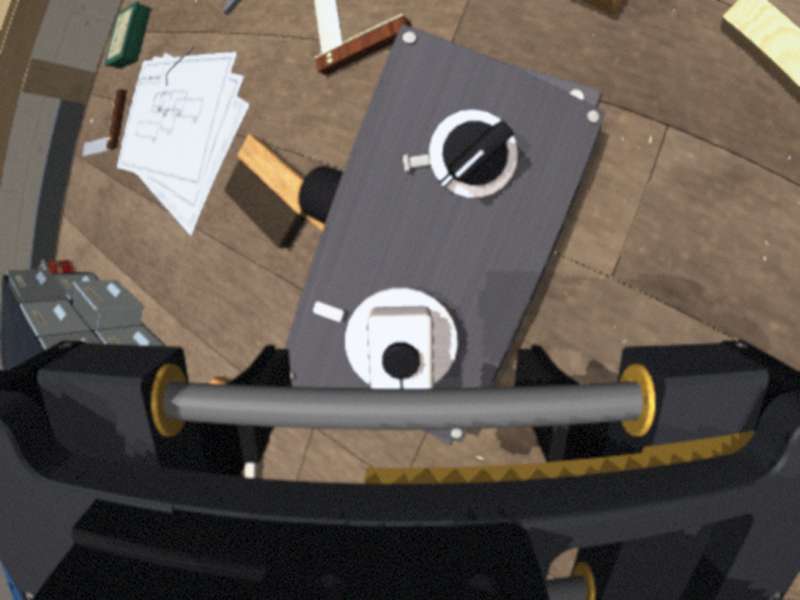

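The wrist view shows the ring's cap at (403,358) and the dial at (473,153), with its bright pointer line ending at about (445,185). The tab is at (415,162), and three panel screws are visible. The block's long axis is already parallel to tool x. Next I'll fit the head pose.

Run:
```python
from h import *
from scipy.optimize import least_squares
k=1.5625
T=lambda c,r:np.array([110+(r-2.5)/6,210+(c-2.5)/6]); W=lambda c,r:np.array([r/k,c/k])
# (camera, pixel, point id)
obs=[("top",T(107,90),'UL'),("top",T(655,84),'UR'),("top",T(118,358),'LL'),("top",T(643,353),'LR'),
("wrist",W(409,38),'UR'),("wrist",W(593,116),'LR'),("wrist",W(457,433),'LL'),
("wrist",W(403,358),'cap'),("top",T(236,260),'cap'),("wrist",W(475,153),'dial'),
("wrist",W(416,162),'tab'),("top",T(485,152),'tab'),("wrist",W(329,312),'mark'),("top",T(236,119),'mark')]
M={c:camera_model(c) for c in("top","wrist")}
def P(v,i):
    x,y,yaw,h,a,b,ry,rs,dy,ds,ty,ts,my,ms=v
    s,l,z={'UL':(b,a,0),'UR':(b,-a,0),'LL':(-b,a,0),'LR':(-b,-a,0),'cap':(rs,ry,.058),'dial':(ds,dy,.043),'tab':(ts,ty,.004),'mark':(ms,my,.002)}[i]
    c,q=np.cos(np.pi/6),.5
    p=np.array([s*c-z*q,l,h+s*q+z*c]); cy,sy=np.cos(yaw),np.sin(yaw)
    return np.array([x+cy*p[0]-sy*p[1],y+sy*p[0]+cy*p[1],p[2]])
f=lambda v:np.concatenate([proj(c,P(v,i))-q for c,q,i in obs])
v=least_squares(f,[.6,-.04,0,.07,.14,.07,.075,0,-.075,0,-.06,.03,.075,.05],loss='soft_l1').x
print(v.round(4)); print(f(v).reshape(-1,2).round(1).tolist())
np.save("v.npy",v)
print("tabang",np.degrees(np.arctan2(v[11]-v[9],-(v[8]-v[10])*-1*-1)), np.hypot(v[10]-v[8],v[11]-v[9]))
```

```text
[ 0.6065 -0.0358 -0.0103  0.0871  0.1459  0.0781  0.0737  0.0009 -0.0737
  0.0046 -0.0553  0.0389  0.0785  0.0619]
[[0.1, -0.8], [-0.1, -0.5], [0.3, -0.8], [0.1, -0.7], [-0.4, 0.1], [0.0, -0.1], [-0.8, 0.1], [0.1, -0.3], [0.9, 0.6], [0.0, 0.0], [-0.3, -0.2], [1.1, -0.8], [-0.3, 0.1], [0.0, -1.1]]
tabang 61.77151799851903 0.03887616683046264
```

```bash
cat >> h.py <<'E'
def head(s,l,z):
    x,y,yaw,h=np.load("v.npy")[:4]; c=np.cos(np.pi/6)
    return np.array([x,y,h])+Ro.from_euler('z',yaw).apply([s*c-z*.5,l,s*.5+z*c])
E
python3 - <<'E'
from h import *
R=toolR(-70,-.6)
print(head(.0009,.0737,.03)); A=head(.0009,.0737,.09); rows(A,R,4,87); print(); rows(head(.0009,.0737,.030),R,6,87,A,R)
E
```

```text
[0.59300773 0.03804816 0.11348586]
[87, -12.3, -0.5, 27.9, -0.0001, 0.0023, 0.0029],
[87, -12.3, -0.4, 27.9, -0.0001, 0.0023, 0.0029],
[87, -12.4, -0.4, 27.8, -0.0001, 0.0023, 0.0029],
[87, -12.5, -0.4, 27.8, -0.0001, 0.0023, 0.0029],

[87, -0.0, -0.0, 10.0, 0.0, 0.0, 0.0],
[87, -0.0, -0.0, 10.0, 0.0, 0.0, 0.0],
[87, -0.0, -0.0, 10.0, 0.0, 0.0, 0.0],
[87, -0.0, -0.0, 10.0, 0.0, 0.0, 0.0],
[87, -0.0, -0.0, 10.0, 0.0, 0.0, 0.0],
[87, -0.0, -0.0, 10.0, 0.0, 0.0, 0.0],
```

{"method": "arm_command", "body": {
  "motion": [
    [87, -12.3, -0.5, 28, 0, 0.0023, 0.003],
    [87, -12.3, -0.5, 28, 0, 0.0023, 0.003],
    [87, -12.4, -0.4, 28, 0, 0.0023, 0.003],
    [87, -12.5, -0.4, 27.5, 0, 0.0023, 0.003],
    [87, 0, 0, 10, 0, 0, 0],
    [87, 0, 0, 10, 0, 0, 0],
    [87, 0, 0, 0, 0, 0, 0]
  ]
}}

```text
time_s: 3.45
tcp_pos: [0.5751, 0.0326, 0.1781]
ee_rot: [[0.285, -0.827, 0.485], [-0.943, -0.333, -0.014], [0.173, -0.454, -0.874]]
wrist_force: [-0.8, 0.1, 0.8]
gripper_width: 1.002
gripper_force: 0.0
```

Run:
```python
from h import *
s=sense(); print(s["time_s"],s["tcp_pos"],s["joints"].round(1),s["wrist_force"].round(1)); 
im=save("wrist","w2.png")
rows(head(.0009,.0737,.030),toolR(-70,-.6),4,87)
print(proj("wrist",head(.0009,.0737,.058)), proj("wrist",head(.0009,-.0737,.043)))
cv2.imwrite("pics/w2b.png",cv2.resize(im[:,:,::-1],(800,600),interpolation=cv2.INTER_CUBIC))
```

```text
3.45 [0.57509695 0.03262818 0.17807255] [ 15.1   8.2 -49.4  61.4  -9.2 -54.9] [-0.8  0.1  0.8]
[87, -2.8, 3.1, 16.4, 0.0046, -0.0008, -0.0001],
[87, -2.8, 3.2, 16.4, 0.0046, -0.0008, -0.0001],
[87, -2.8, 3.3, 16.4, 0.0046, -0.0008, -0.0001],
[87, -2.8, 3.4, 16.3, 0.0046, -0.0008, -0.0001],
[235.33639384 278.72834846] [ 41.81324939 348.04811473]
```

View pics/w2b.png

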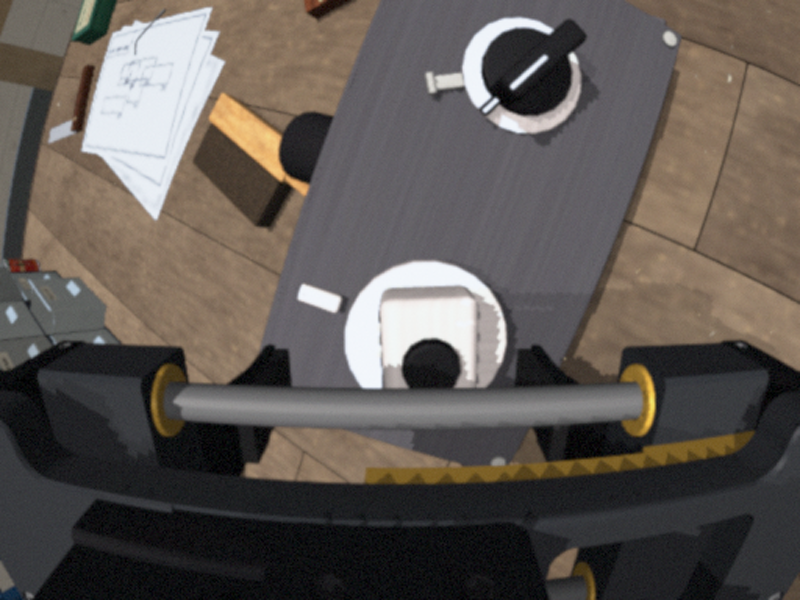

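The wrist is at its j5 limit (−9.2°) here, close to singular. The picture shows the head and ring where the model expects them. I'll identify the arm kinematics from the recorded states and plan a feasible posture.

```bash
cat > kin.py <<'E'
import numpy as np
from scipy.spatial.transform import Rotation as Ro
from scipy.optimize import least_squares
LO=np.array([-179.83,-69.29,-61.27,-181.25,-171.15,-177.46]); HI=np.array([179.83,118.12,80.66,117.63,-9.14,177.46])
def fk(q,g):
    d1,a1,L2,a3,L3,d,L6=g; e=lambda ax,a:Ro.from_euler(ax,a,degrees=True).as_matrix()
    R=e('z',q[0]); p=np.array([0,0,d1])+R@[a1,d,0]
    R=R@e('y',q[1]); p=p+R@[0,0,L2]
    R=R@e('y',-q[2]); p=p+R@[L3,0,a3]
    R=R@e('x',q[3]); R=R@e('y',-q[4]); R=R@e('x',S6*q[5])
    p=p+R@[L6,0,0]
    return p,R@T
# tool: z along forearm x at zero; x -> -y
S6=1.; T=np.column_stack([[0,-1,0],[0,0,1.],[1,0,0]]); T[:,1]=np.cross(T[:,2],T[:,0])
def ik(P,R,g,q0,w=.3):
    f=lambda q:np.r_[(fk(q,g)[0]-P)*1000,Ro.from_matrix(fk(q,g)[1].T@R).as_rotvec()*w*1000]
    r=least_squares(f,np.clip(q0,LO+.1,HI-.1),bounds=(LO,HI),x_scale=10.); return r.x,f(r.x)
E
python3 - <<'E'
import kin; from kin import *; from h import sense
s=sense()
D=[([78.18647,22.03842,.454246,-.0009,-68.41259,-14.81495],[.2801082,.55869283,.2305932],np.array([[.893929,-.448209,0],[-.448209,-.893929,0],[0,0,-1]])),
([21.6,-3.8,-39.4,22.6,-28,-19.1],[.520997,-.010459,.270132],np.array([[.299,-.813,.5],[-.939,-.343,.003],[.168,-.47,-.866]])),
(s["joints"],s["tcp_pos"],s["ee_rot"])]
for s6 in(1,-1):
    kin.S6=s6
    print(s6,[np.degrees(Ro.from_matrix(fk(q,np.zeros(7))[1].T@R).magnitude()).round(2) for q,p,R in D])
f=lambda g:np.concatenate([fk(q,g)[0]-p for q,p,R in D]+[0.0005*(g-np.array([.4,0,.4,0,.4,-.16,.25]))])
kin.S6=1
r=least_squares(f,[.4,0,.4,0,.4,-.16,.25]); print(r.x.round(4),(1000*r.fun[:9]).round(1)); 
print(np.linalg.svd(r.jac[:9])[1].round(4))
E
```

```text
1 [np.float64(29.63), np.float64(20.92), np.float64(20.29)]
-1 [np.float64(0.0), np.float64(45.26), np.float64(122.9)]
[-0.1532  0.3427  0.3799  0.1282  0.0782 -0.1646  0.0439] [  4.8  -0.1  14.8 -20.6  40.1 -23.7  13.8 -37.8   8.9]
[3.3547 2.4921 1.7387 0.5944 0.3533 0.159  0.0934]
```

```bash
sed -i "s/e('x',q\[3\])/e('x',S4*q[3])/; s/^S6=1\./S4=-1.;S6=-1./" kin.py
python3 - <<'E'
import kin; from kin import *; from h import *
s=sense()
D=[([78.18647,22.03842,.454246,-.0009,-68.41259,-14.81495],[.2801082,.55869283,.2305932],np.array([[.893929,-.448209,0],[-.448209,-.893929,0],[0,0,-1]])),
([21.6,-3.8,-39.4,22.6,-28,-19.1],[.520997,-.010459,.270132],np.array([[.299,-.813,.5],[-.939,-.343,.003],[.168,-.47,-.866]])),
(s["joints"],s["tcp_pos"],s["ee_rot"])]
for s4 in(1,-1):
  for s6 in (1,-1):
    kin.S6=s6;kin.S4=s4
    print(s4,s6,[np.degrees(Ro.from_matrix(fk(q,np.zeros(7))[1].T@R).magnitude()).round(2) for q,p,R in D])
kin.S4=kin.S6=-1
f=lambda g:np.concatenate([fk(q,g)[0]-p for q,p,R in D]+[0.0005*(g-np.array([.4,0,.4,0,.4,-.16,.25]))])
r=least_squares(f,[.4,0,.4,0,.4,-.16,.25]); g=r.x; print(g.round(4),(1000*r.fun[:9]).round(1)); np.save("g.npy",g)
for nm,C,phs in [("ring",head(.0009,.0737,.03),(-70,-125,-185,110,55,-5)),("dial",head(.0009,-.0737,.026),(-60,0,60,120,180))]:
  for ph in phs:
    R=toolR(ph,-.6); best=None
    for q4 in (-150,-90,-30,40,100):
      for q6 in(-120,0,120):
        q,e=ik(C,R,g,[10,20,-50,q4,-20,q6]); c=np.abs(e).max()
        if best is None or c<best[0]: best=(c,q,e)
    print(nm,ph,best[1].round(1),best[2].round(1))
E
```

```text
1 1 [np.float64(29.63), np.float64(20.92), np.float64(20.29)]
1 -1 [np.float64(0.0), np.float64(45.26), np.float64(122.9)]
-1 1 [np.float64(29.63), np.float64(38.14), np.float64(109.94)]
-1 -1 [np.float64(0.0), np.float64(0.07), np.float64(0.0)]
[-0.0748  0.2492  0.4878  0.1022  0.1451 -0.1407  0.1792] [-18.6   4.5   9.3 -13.   25.5 -14.8  14.5 -45.4   5.5]
ring -70 [  21.2   12.8  -59.1  117.6  -13.3 -118.1] [ 3.9  3.2 21.3 20.  -5.3  0. ]
ring -125 [  21.2   12.8  -59.1  117.6  -13.3 -173.1] [  3.9   3.2  21.3   7.2 -19.4   0. ]
ring -185 [ 21.2  12.8 -59.1 117.6 -13.3 126.9] [  3.9   3.2  21.3 -13.2 -15.9   0. ]
ring 110 [ 21.2  12.8 -59.1 117.6 -13.3  61.9] [  3.9   3.2  21.3 -20.    5.3   0. ]
ring 55 [ 21.2  12.8 -59.1 117.6 -13.3   6.9] [ 3.9  3.2 21.3 -7.2 19.4  0. ]
ring -5 [ 21.2  12.8 -59.1 117.6 -13.3 -53.1] [ 3.9  3.2 21.3 13.2 15.9  0. ]
dial -60 [   2.8   15.2  -61.3 -181.2  -15.  -151.7] [ 8.6 -3.3 11.3  3.5  9.8  0. ]
dial 0 [   2.8   15.2  -61.3 -181.2  -15.   -91.7] [ 8.6 -3.3 11.3 -6.7  7.9  0. ]
dial 60 [   2.8   15.2  -61.3 -181.2  -15.   -31.7] [  8.6  -3.3  11.3 -10.2  -1.9  -0. ]
dial 120 [   2.8   15.2  -61.3 -181.2  -15.    28.3] [ 8.6 -3.3 11.3 -3.5 -9.8  0. ]
dial 180 [   2.8   15.2  -61.3 -181.2  -15.    88.3] [ 8.6 -3.3 11.3  6.7 -7.9  0. ]
```

```bash
sed -i "s/d1,a1,L2,a3,L3,d,L6=g/d1,a1,L2,a3,L3,d,L6,dw=g/; s/R=R@e('y',-q\[4\]);/p=p+R@[0,dw,0]; R=R@e('y',-q[4]);/" kin.py
cat > plan.py <<'E'
from kin import *; from h import *
import itertools
def best(C,R,g,js=None):
    b=None
    for q4 in (-160,-110,-60,-10,40,90):
      for q6 in(-120,0,120):
        q,e=ik(C,R,g,[10,20,-50,q4,-30,q6]); c=np.abs(e).max()
        if b is None or c<b[0]-.05: b=(c,q,e)
    return b
E
python3 - <<'E'
from plan import *
s=sense()
D=[([78.18647,22.03842,.454246,-.0009,-68.41259,-14.81495],[.2801082,.55869283,.2305932],np.array([[.893929,-.448209,0],[-.448209,-.893929,0],[0,0,-1]])),
([21.6,-3.8,-39.4,22.6,-28,-19.1],[.520997,-.010459,.270132],np.array([[.299,-.813,.5],[-.939,-.343,.003],[.168,-.47,-.866]])),
(s["joints"],s["tcp_pos"],s["ee_rot"])]
g0=np.array([.25,0,.5,0,.5,0,.3,-.15])
f=lambda g:np.concatenate([fk(q,g)[0]-p for q,p,R in D]+[0.002*(g-g0)*np.array([1,20,1,20,1,20,1,1])])
r=least_squares(f,g0); g=r.x; print(g.round(4),(1000*r.fun[:9]).round(1)); np.save("g.npy",g)
for nm,C,phs in [("ring",head(.0009,.0737,.03),(-70,-125,-185,110,55,-5)),("dial",head(.0009,-.0737,.026),(-60,0,60,120,180))]:
  for ph in phs:
    b=best(C,toolR(ph,-.6),g)
    print(nm,ph,b[1].round(1),b[2].round(1))
E
```

```text
[ 1.625e-01 -6.000e-04  5.647e-01 -6.000e-04  4.227e-01  2.000e-04
  2.994e-01 -1.600e-01] [-0. -0.  0.  0. -0. -0.  0. -0.  0.]
ring -70 [ 17.1  15.3 -45.2  50.   -9.1 -45.8] [ 3.9 -0.1 13.6 26.3 11.1  0. ]
ring -125 [  17.1   15.3  -45.2   50.    -9.1 -100.8] [  3.9  -0.1  13.6  24.2 -15.2   0. ]
ring -185 [ 12.4  15.  -48.8  75.5  -9.1 177.5] [  2.6   5.1  13.7 -20.  -23.1  -1. ]
ring 110 [ 17.1  15.3 -45.2  50.   -9.1 134.2] [  3.9  -0.1  13.6 -26.3 -11.1   0. ]
ring 55 [ 17.1  15.3 -45.2  50.   -9.1  79.2] [  3.9  -0.1  13.6 -24.2  15.2   0. ]
ring -5 [ 17.1  15.3 -45.2  50.   -9.1  19.2] [ 3.9 -0.1 13.6  1.1 28.6  0. ]
dial -60 [  5.   17.5 -34.7   5.   -9.1  20.2] [ 1.2 -2.7  3.   1.  12.   0. ]
dial 0 [  5.   17.5 -34.7   5.   -9.1  80.2] [ 1.2 -2.7  3.  -9.9  6.9  0. ]
dial 60 [  5.   17.5 -34.7   5.   -9.1 140.2] [  1.2  -2.7   3.  -10.9  -5.1   0. ]
dial 120 [   5.    17.5  -34.7    5.    -9.1 -159.8] [  1.2  -2.7   3.   -1.  -12.    0. ]
dial 180 [  5.   17.5 -34.7   5.   -9.1 -99.8] [ 1.2 -2.7  3.   9.9 -6.9  0. ]
```

```bash
cat >> plan.py <<'E'
def sols(C,R,g,n=60,seed=0):
    rng=np.random.default_rng(seed); out=[]
    for i in range(n):
        q0=np.array([rng.uniform(-60,60),rng.uniform(-30,80),rng.uniform(-60,80),rng.uniform(-180,117),rng.uniform(-120,-10),rng.uniform(-177,177)])
        q,e=ik(C,R,g,q0); c=np.abs(e).max()
        if not any(np.abs(q-o[1]).max()<5 for o in out): out.append((c,q,e))
    return sorted(out,key=lambda o:o[0])
E
python3 - <<'E'
from plan import *
g=np.load("g.npy")
for nm,C,phs in [("ring",head(.0009,.0737,.03),(-70,-125,-180)),("dial",head(.0009,-.0737,.026),(-60,0,60))]:
  for ph in phs:
    for b in sols(C,toolR(ph,-.6),g)[:4]: print(nm,ph,b[1].round(1),b[2].round(1))
E
```

```text
ring -70 [ 17.1  15.3 -45.2  50.   -9.1 -45.8] [ 3.9 -0.1 13.6 26.3 11.1  0. ]
ring -70 [ -11.2   18.5  -42.9 -181.2   -9.1 -150. ] [ -5.7   8.4 -21.7 -23.7 -45.7   0. ]
ring -70 [ -11.8   19.5  -36.2 -150.3   -9.1  177.5] [-10.6   7.  -33.3 -56.1 -36.3  -8.8]
ring -70 [ 32.8  37.2 -61.3 117.6 -64.6 177.5] [ -63.7  106.9  -85.5 -126.6 -158.1 -192.7]
ring -125 [  17.1   15.3  -45.2   50.    -9.1 -100.8] [  3.9  -0.1  13.6  24.2 -15.2   0. ]
ring -125 [ -11.2   18.5  -42.9 -181.2   -9.1  155. ] [ -5.7   8.4 -21.7 -51.   -6.8  -0. ]
ring -125 [ 11.3  17.7 -52.8 117.6 -21.2 177.5] [-14.6  55.9 -10.5 -55.3 -38.2 -93.3]
ring -125 [ -16.3   17.7  -44.5 -181.2   -9.1 -177.5] [-20.1 -40.1 -25.2 -47.9 -34.3 120.6]
ring -180 [ 11.   15.  -49.3  81.7  -9.1 177.5] [  2.4   6.1  13.  -21.8 -22.9  -1.1]
ring -180 [  17.1   15.3  -45.2   50.    -9.1 -155.8] [  3.9  -0.1  13.6   1.4 -28.5   0. ]
ring -180 [ -11.2   18.5  -42.9 -181.2   -9.1  100. ] [ -5.7   8.4 -21.7 -34.8  37.9  -0. ]
ring -180 [ 149.7  -69.3  -61.3   16.3 -135.1  125.4] [-228.3   -4.8  121.2  -38.9   47.3   -0. ]
dial -60 [  5.   1
[... 349 characters left out ...]
 5.   17.5 -34.7   5.   -9.1  80.2] [ 1.2 -2.7  3.  -9.9  6.9  0. ]
dial 0 [ -24.1   19.9  -41.7 -181.2   -9.1  -69.1] [ -1.2  19.1 -24.6  74.6 -26.1  -0. ]
dial 0 [ -13.2   19.9  -24.5  -82.2   -9.1 -177.5] [-14.1  -0.6 -37.5   0.2 -78.9   7.4]
dial 0 [ 133.3  -69.3  -61.3   20.7 -131.4  -38.3] [-231.8   59.3  130.7   65.7  -32.     0. ]
dial 60 [  5.   17.5 -34.7   5.   -9.1 140.2] [  1.2  -2.7   3.  -10.9  -5.1   0. ]
dial 60 [  -1.9   18.6  -25.4  -30.9  -13.7 -177.5] [ -4.1 -10.9 -11.    3.8 -39.6   7.9]
dial 60 [ -24.1   19.9  -41.7 -181.2   -9.1   -9.1] [ -1.2  19.1 -24.6  59.9  51.6  -0. ]
dial 60 [ 133.3  -69.3  -61.3   20.7 -131.4   21.7] [-231.8   59.3  130.7   60.6   40.9   -0. ]
```

Run:
```python
from plan import *
g=np.load("g.npy")
R0=toolR(-70,-.6); n=-R0[:,2]; u=toolR(0,-.6)[:,0]; y=np.cross(n,u)
lo=LO+.5; hi=HI-.5
def mint(Gp):  # grasp point fixed, min tilt
    b=None
    for st in ([15,15,-45,50,-12,0],[5,17,-35,5,-12,0],[-11,18,-40,-170,-12,0],[10,15,-45,100,-12,0],[5,20,-30,-60,-15,0]):
        def f(q):
            p,R=fk(np.r_[q,0],g); return np.r_[(p-R[:,2]*.011-Gp)*1e5,(R[:,2]+n)*100]
        r=least_squares(f,st[:5],bounds=(lo[:5],hi[:5]),x_scale=10.)
        if b is None or r.cost<b[0]: b=(r.cost,r.x)
    q=np.r_[b[1],0]; p,R=fk(q,g); z=R[:,2]
    return q.round(1),np.degrees([z@u,z@y]).round(1),np.degrees(np.arccos(-z@n)).round(1),((p-z*.011-Gp)*1000).round(1)
for h in (.033,.038,.041,.045,.05): print("ring",h,*mint(head(.0009,.0737,h)))
for h in (.034,.040): print("dial",h,*mint(head(.0009,-.0737,h)))
```

```text
ring 0.033 [ 19.   17.6 -42.6  37.1  -9.6   0. ] [-7.2  1.8] 7.4 [ 0. -0.  0.]
ring 0.038 [ 18.8  16.9 -43.4  39.7  -9.6   0. ] [-7.   1.4] 7.2 [ 0. -0.  0.]
ring 0.041 [ 18.7  16.5 -43.9  41.3  -9.6   0. ] [-6.9  1.2] 7.0 [ 0. -0.  0.]
ring 0.045 [ 18.5  16.  -44.5  43.3  -9.6   0. ] [-6.7  0.9] 6.7 [ 0. -0.  0.]
ring 0.05 [ 18.2  15.3 -45.3  45.7  -9.6   0. ] [-6.4  0.6] 6.4 [ 0. -0.  0.]
dial 0.034 [  5.1  18.1 -33.8   2.2  -9.6   0. ] [-1.6  2.4] 2.8 [ 0. -0.  0.]
dial 0.04 [  5.3  17.3 -34.6   3.8  -9.6   0. ] [-1.5  2.2] 2.7 [ 0. -0.  0.]
```

```bash
cat >> plan.py <<'E'
def Rt(phi,beta,lat=0):
    # tool z: steeper by beta deg than panel normal; phi as in toolR
    R=toolR(phi,0); return Ro.from_euler('z',-.6,degrees=True).as_matrix()@Ro.from_euler('y',beta,degrees=True).as_matrix()@R
def tcp(G,R): return np.array(G)+R[:,2]*.011
g=np.load("g.npy")
E
python3 - <<'E'
from plan import *
s=sense(); q=s["joints"]
for nm,l,hs,phs,be in [("ring",.0737,(.1,.046,.038),(-70,),9),("ring",.0737,(.038,),(-100,-130,-160,-190),9),("dial",-.0737,(.1,.034,),(-60,0,60,120),6)]:
  for ph in phs:
    for h in hs:
      R=Rt(ph,be); q,e=ik(tcp(head(.0009,l,h),R),R,g,q); print(nm,ph,h,q.round(1),np.abs(e).max().round(2))
R=Rt(-70,9); A=tcp(head(.0009,.0737,.095),R); rows(A,R,4,87); print(head(.0009,.0737,.1))
E
```

```text
ring -70 0.1 [ 24.   10.7 -36.9  21.  -24.6 -22.5] 0.0
ring -70 0.046 [ 21.6  16.7 -39.   28.2 -16.6 -28.1] 0.0
ring -70 0.038 [ 21.1  17.6 -39.4  30.  -15.4 -29.5] 0.0
ring -100 0.038 [ 21.1  17.6 -39.4  30.  -15.4 -59.5] 0.0
ring -130 0.038 [ 21.1  17.6 -39.4  30.  -15.4 -89.5] 0.0
ring -160 0.038 [  21.1   17.6  -39.4   30.   -15.4 -119.5] 0.0
ring -190 0.038 [  21.1   17.6  -39.4   30.   -15.4 -149.5] 0.0
dial -60 0.1 [  6.7  10.9 -33.4   7.9 -22.1  16. ] 0.0
dial -60 0.034 [  6.   18.4 -34.4  11.4 -13.6  12.9] 0.0
dial 0 0.1 [  6.7  10.9 -33.4   7.9 -22.1  76. ] 0.0
dial 0 0.034 [  6.   18.4 -34.4  11.4 -13.6  72.9] 0.0
dial 60 0.1 [  6.7  10.9 -33.4   7.9 -22.1 136. ] 0.0
dial 60 0.034 [  6.   18.4 -34.4  11.4 -13.6 132.9] 0.0
dial 120 0.1 [  7.5  10.1 -41.5  25.5 -14.6 177.5] 16.89
dial 120 0.034 [  5.6  18.  -39.9  26.9  -9.1 177.5] 7.85
[87, -2.9, 3.8, 2.9, -0.0323, -0.0142, -0.0002],
[87, -2.9, 3.7, 3.0, -0.0323, -0.0142, -0.0002],
[87, -2.8, 3.6, 3.2, -0.0323, -0.0142, -0.0002],
[87, -2.8, 3.5, 3.3, -0.0323, -0.0142, -0.0002],
[0.5580096  0.03840945 0.17410763]
```

{"method": "arm_command", "body": {
  "motion": [
    [87, -2.5, 3, 2.5, -0.026, -0.0115, 0],
    [87, -2.3, 3, 2.5, -0.026, -0.0115, 0],
    [87, -2.3, 3, 2.5, -0.026, -0.0115, 0],
    [87, -2.2, 2.8, 2.5, -0.026, -0.0115, 0],
    [87, -2.2, 2.8, 2.5, -0.026, -0.0115, 0],
    [87, 0, 0, 0, 0, 0, 0]
  ]
}}

```text
time_s: 4.1
tcp_pos: [0.5656, 0.0383, 0.1608]
ee_rot: [[0.307, -0.88, 0.363], [-0.944, -0.331, -0.003], [0.123, -0.341, -0.932]]
wrist_force: [0.4, 0.3, -0.1]
gripper_width: 1.003
gripper_force: 0.0
```

Run:
```python
from plan import *
s=sense(); print(s["time_s"],s["tcp_pos"],s["joints"].round(1),fk(s["joints"],g)[0]-s["tcp_pos"]); 
im=save("wrist","w3.png")
R=Rt(-70,9); rows(tcp(head(.0009,.0737,.046),R),R,5,87)
print("cap pred",proj("wrist",head(.0009,.0737,.058))*1.5625)
b=cv2.resize(im[:,:,::-1],(800,600),interpolation=cv2.INTER_CUBIC)
for z,l in((.058,.0737),(.05,.0737)):
    p=proj("wrist",head(.0009,l,z))*1.5625; cv2.drawMarker(b,(int(p[1]),int(p[0])),(0,0,255),0,12)
cv2.imwrite("pics/w3b.png",b[0:500,200:650])
```

```text
4.1 [0.56555991 0.03832341 0.1608072 ] [ 23.8  11.2 -37.2  21.9 -23.6 -23.2] [-1.45374093e-05 -1.32231993e-04 -8.24119498e-05]
[87, 0.3, -1.2, 9.8, -0.0009, -0.0004, -0.0002],
[87, 0.3, -1.2, 9.8, -0.0009, -0.0004, -0.0002],
[87, 0.3, -1.2, 9.8, -0.0009, -0.0004, -0.0002],
[87, 0.3, -1.3, 9.8, -0.0009, -0.0004, -0.0002],
[87, 0.3, -1.3, 9.8, -0.0009, -0.0004, -0.0002],
cap pred [350.94433688 395.58922042]
```

View pics/w3b.png

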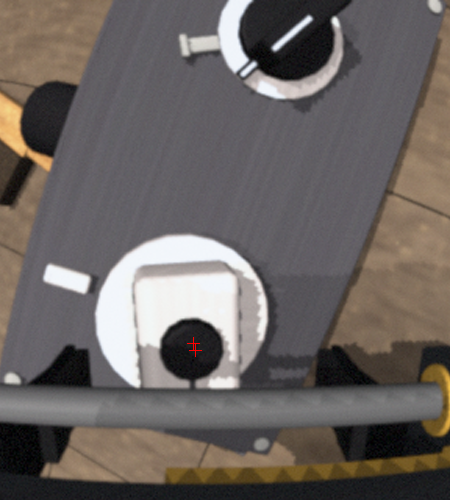

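{"method": "arm_command", "body": {
  "motion": [
    [87, 0.3, -1.2, 9.8, 0, 0, 0],
    [87, 0.3, -1.2, 9.8, 0, 0, 0],
    [87, 0.3, -1.2, 9.8, 0, 0, 0],
    [87, 0.3, -1.2, 9.8, 0, 0, 0],
    [87, 0.3, -1.2, 9.8, 0, 0, 0],
    [87, 0, 0, 0, 0, 0, 0]
  ]
}}

```text
time_s: 4.75
tcp_pos: [0.5876, 0.0362, 0.1138]
ee_rot: [[0.307, -0.882, 0.357], [-0.943, -0.332, -0.008], [0.125, -0.335, -0.934]]
wrist_force: [-0.1, -0.1, -0.7]
gripper_width: 0.995
gripper_force: 0.0
```

{"method": "arm_command", "body": {
  "motion": [
    [40, 0, 0, 0, 0, 0, 0],
    [40, 0, 0, 0, 0, 0, 0],
    [40, 0, 0, 0, 0, 0, 0],
    [40, 0, 0, 0, 0, 0, 0],
    [40, 0, 0, 0, 0, 0, 0],
    [40, 0, 0, 0, 0, 0, 0]
  ]
}}

```text
time_s: 5.35
tcp_pos: [0.5903, 0.0383, 0.1176]
ee_rot: [[0.309, -0.878, 0.365], [-0.943, -0.333, -0.003], [0.124, -0.343, -0.931]]
wrist_force: [5.6, -1.4, -2.7]
gripper_width: 0.554
gripper_force: 28.9
```

Run:
```python
from plan import *
s=sense(); n=-toolR(0,-.6)[:,2]
print(s["time_s"],s["tcp_pos"],s["joints"].round(1),s["wrist_force"].round(1),s["moment"].round(2),s["gripper_width"]*87,s["gripper_force"])
R=Rt(-70,9); print("err mm",((s["tcp_pos"]-tcp(head(.0009,.0737,.046),R))*1000).round(1))
print("press dir in tool per 7mm",(s["ee_rot"].T@(-n)*7).round(2))
```

```text
5.35 [0.59025866 0.0383434  0.11764704] [ 21.3  16.6 -39.6  30.  -15.8 -29.6] [ 5.6 -1.4 -2.7] [-0.27 -0.33 -0.07] 48.18609381792456 28.850528178736567
err mm [1.3 0.3 0.6]
press dir in tool per 7mm [ 0.36 -0.98  6.92]
```

{"method": "arm_command", "body": {
  "motion": [
    [40, 0.1, -0.28, 2, 0, 0, 0],
    [40, 0.1, -0.28, 2, 0, 0, 0],
    [40, 0.1, -0.28, 2, 0, 0, 0],
    [40, 0.1, -0.28, 2, 0, 0, 0],
    [40, 0, 0, 0, 0, 0, 0]
  ]
}}

```text
time_s: 5.85
tcp_pos: [0.5939, 0.0381, 0.1114]
ee_rot: [[0.308, -0.878, 0.365], [-0.943, -0.333, -0.004], [0.125, -0.343, -0.931]]
wrist_force: [-2.5, 2.6, 9.7]
gripper_width: 0.543
gripper_force: 29.4
```

Run:
```python
from plan import *
s=sense(); n=-toolR(0,-.6)[:,2]
print(s["time_s"],s["tcp_pos"],s["wrist_force"].round(1),s["wrist_force"]@n,s["moment"].round(2),s["gripper_width"]*87,s["gripper_force"])
R=Rt(-70,9); d=(s["tcp_pos"]-tcp(head(.0009,.0737,.046),R))*1000; print("err mm",d.round(1),d@n)
```

```text
5.85 [0.5938857  0.03807527 0.11142916] [-2.5  2.6  9.7] 9.708383707934862 [0.46 0.59 0.22] 47.26314938340274 29.375026831403375
err mm [ 4.9 -0.  -5.6] -7.355396266789154
```

{"method": "arm_command", "body": {
  "motion": [
    [40, 0, -0.1, 0.8, 0, 0, 0],
    [40, 0, 0, 0, 0, 0, 0.1],
    [40, 0, 0, 0, 0, 0, 0.1],
    [40, 0, 0, 0, 0, 0, 0.1],
    [40, 0, 0, 0, 0, 0, 0.1],
    [40, 0, 0, 0, 0, 0, 0.1],
    [40, 0, 0, 0, 0, 0, 0.1],
    [40, 0, 0, 0, 0, 0, 0]
  ]
}}

```text
time_s: 6.65
tcp_pos: [0.5937, 0.0381, 0.1106]
ee_rot: [[-0.243, -0.899, 0.365], [-0.966, 0.26, -0.004], [-0.091, -0.353, -0.931]]
wrist_force: [-4.0, 2.0, 9.0]
gripper_width: 0.549
gripper_force: 29.8
```

```bash
cat > st.py <<'E'
from plan import *
s=sense(); n=-toolR(0,-.6)[:,2]; z=s["ee_rot"][:,2]
print(s["time_s"],s["joints"].round(1),s["wrist_force"].round(1),"Fn",round(s["wrist_force"]@n,1),"M",s["moment"].round(2),"Mn",round(s["moment"]@n,2),s["gripper_width"]*87,s["gripper_force"])
d=(s["tcp_pos"]-s["ee_rot"][:,2]*.011-head(.0009,.0737,.046))*1000; print("err mm",d.round(1),d@n)
x=Ro.from_euler('z',.6,degrees=True).as_matrix()@s["ee_rot"][:,0]; print("phi",np.degrees(np.arctan2(x[1],x@[.866,0,.5])))
E
python3 st.py
```

```text
6.65 [ 20.7  17.5 -40.2  32.4 -14.4 -66. ] [-4.  2.  9.] Fn 9.8 M [0.68 0.69 0.16] Mn -0.2 47.77038881334001 29.842392895370722
err mm [ 4.7 -0.  -6.5] -7.964886826691328
phi -104.34995410594415
```

{"method": "arm_command", "body": {
  "motion": [
    [40, 0, 0, 0, 0, 0, 0.1],
    [40, 0, 0, 0, 0, 0, 0.1],
    [40, 0, 0, 0.1, 0, 0, 0.1],
    [40, 0, 0, 0.1, 0, 0, 0.1],
    [40, 0, 0, 0.1, 0, 0, 0.1],
    [40, 0, 0, 0.1, 0, 0, 0.1],
    [40, 0, 0, 0, 0, 0, 0.1],
    [40, 0, 0, 0, 0, 0, 0.1]
  ]
}}

```text
time_s: 7.45
tcp_pos: [0.5927, 0.0388, 0.1091]
ee_rot: [[-0.815, -0.452, 0.363], [-0.486, 0.874, -0.003], [-0.316, -0.179, -0.932]]
wrist_force: [-9.1, 6.7, 9.1]
gripper_width: 0.534
gripper_force: 29.5
```

```bash
python3 st.py
```

```text
7.45 [  20.8   17.5  -40.4   32.5  -14.2 -112.1] [-9.1  6.7  9.1] Fn 12.5 M [2.56 2.37 1.2 ] Mn -0.23 46.49741668104043 29.467994563747197
err mm [ 3.7  0.7 -7.9] -8.704509878749104
phi -150.07753709187577
```

{"method": "arm_command", "body": {
  "motion": [
    [40, 0, 0, 0, 0, 0, 0.1],
    [40, 0, 0, 0, 0, 0, 0.1],
    [40, 0, 0, 0, 0, 0, 0.1],
    [40, 0, 0, 0, 0, 0, 0.1],
    [40, 0, 0, 0, 0, 0, 0.08],
    [40, 0, 0, 0, 0, 0, 0.04],
    [40, 0, 0, 0, 0, 0, 0]
  ]
}}

```text
time_s: 8.15
tcp_pos: [0.5928, 0.0401, 0.1089]
ee_rot: [[-0.931, 0.008, 0.364], [0.008, 1.0, -0.001], [-0.364, 0.002, -0.931]]
wrist_force: [-9.7, 10.1, 7.5]
gripper_width: 0.528
gripper_force: 29.8
```

```bash
python3 st.py
python3 - <<'E'
from h import *
im=save("wrist","w4.png"); cv2.imwrite("pics/w4b.png",cv2.resize(im[:,:,::-1],(800,600),interpolation=cv2.INTER_CUBIC))
E
```

```text
8.15 [  20.9   17.6  -40.5   32.5  -14.  -141.7] [-9.7 10.1  7.5] Fn 11.4 M [3.56 2.55 1.45] Mn -0.51 45.916323131381965 29.80360781773925
err mm [ 3.7  2.  -8.2] -8.997890895435251
phi -179.8941642440072
```

View pics/w4b.png

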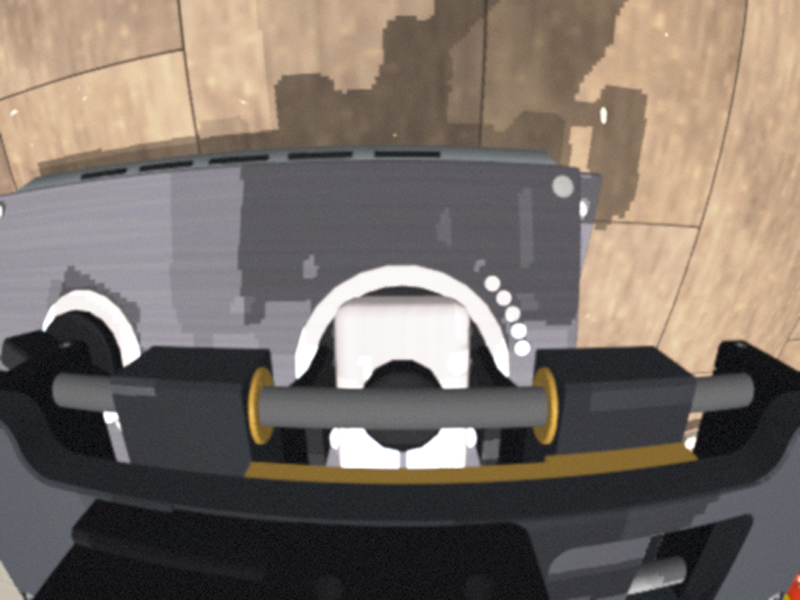

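{"method": "arm_command", "body": {
  "motion": [
    [40, 0, 0, 0, 0, 0, 0.04],
    [40, 0, 0, 0, 0, 0, 0]
  ]
}}

```text
time_s: 8.4
tcp_pos: [0.5928, 0.0403, 0.1089]
ee_rot: [[-0.93, 0.044, 0.364], [0.048, 0.999, -0.0], [-0.364, 0.017, -0.931]]
wrist_force: [-10.4, 10.9, 7.6]
gripper_width: 0.531
gripper_force: 29.8
```

```bash
python3 st.py;  python3 -c "
from plan import *
s=sense(); n=-toolR(0,-.6)[:,2]; print((s['ee_rot'].T@n*8).round(2))"
```

```text
8.4 [  20.9   17.6  -40.5   32.5  -14.  -144. ] [-10.4  10.9   7.6] Fn 11.8 M [3.71 2.58 1.55] Mn -0.5 46.175434353690235 29.818030362948775
err mm [ 3.8  2.2 -8.2] -8.988169968447446
phi 177.8029605807021
[ 1.2  -0.02 -7.91]
```

{"method": "arm_command", "body": {
  "motion": [
    [40, 0, 0, 0, 0, 0, 0.04],
    [40, 0, 0, 0, 0, 0, 0]
  ]
}}

```text
time_s: 8.6
tcp_pos: [0.5929, 0.0403, 0.1089]
ee_rot: [[-0.928, 0.081, 0.364], [0.087, 0.996, -0.001], [-0.363, 0.031, -0.931]]
wrist_force: [-10.8, 10.7, 5.5]
gripper_width: 0.529
gripper_force: 29.9
```

```bash
python3 st.py
```

```text
8.6 [  20.9   17.6  -40.5   32.5  -14.  -146.3] [-10.8  10.7   5.5] Fn 10.2 M [3.49 2.44 1.59] Mn -0.36 46.002073032387976 29.931017691269517
err mm [ 3.8  2.2 -8.2] -8.992096227262092
phi 175.52214750794465
```

{"method": "arm_command", "body": {
  "motion": [
    [40, 0.3, 0, -2, 0, 0, 0],
    [40, 0.3, 0, -2, 0, 0, 0],
    [40, 0.3, 0, -2, 0, 0, 0],
    [40, 0.3, 0, -2, 0, 0, 0],
    [40, 0, 0, 0, 0, 0, 0]
  ]
}}

```text
time_s: 9.1
tcp_pos: [0.589, 0.0403, 0.1156]
ee_rot: [[-0.928, 0.081, 0.364], [0.087, 0.996, -0.001], [-0.363, 0.031, -0.931]]
wrist_force: [-6.7, 9.3, 2.7]
gripper_width: 0.525
gripper_force: 29.9
```

```bash
python3 st.py
```

```text
9.1 [  21.5   16.7  -39.9   30.3  -15.4 -144.5] [-6.7  9.3  2.7] Fn 5.8 M [3.27 1.95 1.61] Mn -0.23 45.67003081236401 29.94561444923633
err mm [-0.   2.2 -1.5] -1.2884802003102023
phi 175.52136677590738
```

{"method": "arm_command", "body": {
  "motion": [
    [87, 0, 0, 0, 0, 0, 0],
    [87, 0, 0, 0, 0, 0, 0],
    [87, 0, 0, 0, 0, 0, 0],
    [87, 0, 0, 0, 0, 0, 0],
    [87, 2, 0, -15, 0, 0, 0],
    [87, 4, 0, -25, 0, 0, 0],
    [87, 4, 0, -25, 0, 0, 0],
    [87, 4, 0, -20, 0, 0, 0]
  ]
}}

```text
time_s: 9.9
tcp_pos: [0.5445, 0.0387, 0.1902]
ee_rot: [[-0.929, 0.088, 0.361], [0.092, 0.996, -0.006], [-0.36, 0.027, -0.933]]
wrist_force: [0.1, 0.1, 0.2]
gripper_width: 0.995
gripper_force: 0.0
```

Run:
```python
from plan import *
s=sense(); print(s["time_s"],s["tcp_pos"].round(3),s["joints"].round(1),s["wrist_force"].round(1))
im=save("wrist","w5.png"); b=cv2.resize(im[:,:,::-1],(800,600),interpolation=cv2.INTER_CUBIC)
for z in(.058,.050):
    p=proj("wrist",head(.0009,.0737,z))*1.5625; cv2.drawMarker(b,(int(p[1]),int(p[0])),(0,0,255),0,12)
cv2.imwrite("pics/w5b.png",b)
```

```text
9.9 [0.545 0.039 0.19 ] [  25.4    7.1  -36.5   19.5  -28.6 -136.5] [0.1 0.1 0.2]
```

View pics/w5b.png

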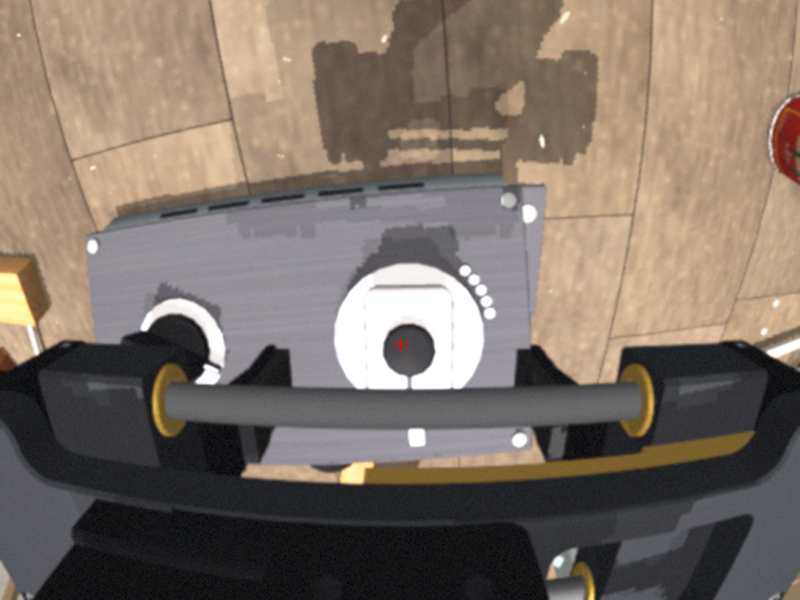

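The ring now has its nib line at (409,380) pointing at the raised mark at (417,437), and the block is back up. I'll check the height from the block's apparent width, then plan the move to the dial.

Run:
```python
from plan import *
for z in(.05,.045,.042):
    a=[proj("wrist",head(s,l,z))*1.5625 for s,l in((-.03,.0737+.023),(-.03,.0737-.023))]; print(z,(a[0]-a[1]).round(1), a[0].round(0))
s=sense(); q=s["joints"]
R=Rt(-115,6); P=tcp(head(.0009,-.0737,.10),R); rows(P,R,9,60); print(ik(P,R,g,q)[0].round(1))
```

```text
0.05 [-7.3 89.3] [280. 442.]
0.045 [-7.2 87.5] [280. 441.]
0.042 [-7.1 86.4] [279. 440.]
[60, -2.0, -16.3, 3.7, 0.0026, -0.0047, -0.1352],
[60, 0.2, -16.4, 3.8, 0.0026, -0.0047, -0.1352],
[60, 2.5, -16.2, 3.8, 0.0026, -0.0047, -0.1352],
[60, 4.6, -15.7, 3.8, 0.0026, -0.0047, -0.1352],
[60, 6.7, -15.0, 3.9, 0.0026, -0.0047, -0.1352],
[60, 8.7, -13.9, 3.9, 0.0026, -0.0047, -0.1352],
[60, 10.5, -12.6, 3.9, 0.0026, -0.0047, -0.1352],
[60, 12.1, -11.1, 3.8, 0.0026, -0.0047, -0.1352],
[60, 13.5, -9.3, 3.8, 0.0026, -0.0047, -0.1352],
[  6.7  10.9 -33.4   7.9 -22.1 -39. ]
```

{"method": "arm_command", "body": {
  "motion": [
    [60, -2, -16, 4, 0, -0.005, -0.135],
    [60, 0, -16.5, 4, 0, -0.005, -0.135],
    [60, 2.5, -16, 4, 0, -0.005, -0.135],
    [60, 4.5, -15.5, 4, 0.005, -0.005, -0.135],
    [60, 6.5, -15, 4, 0.005, -0.005, -0.135],
    [60, 8.5, -14, 4, 0.005, -0.005, -0.135],
    [60, 10.5, -12.5, 4, 0.005, -0.005, -0.135],
    [60, 12, -11, 4, 0, -0.005, -0.135]
  ]
}}

```text
time_s: 10.75
tcp_pos: [0.5599, -0.0927, 0.161]
ee_rot: [[-0.501, -0.767, 0.401], [-0.838, 0.545, -0.007], [-0.213, -0.34, -0.916]]
wrist_force: [0.1, -0.3, -0.0]
gripper_width: 0.689
gripper_force: 0.0
```

{"method": "arm_command", "body": {
  "motion": [
    [60, 13.5, -9.5, 4, 0, -0.005, -0.135],
    [60, 0, 0, 0, 0, 0, 0],
    [60, 0, 0, 0, 0, 0, 0]
  ]
}}

```text
time_s: 11.05
tcp_pos: [0.5624, -0.1083, 0.1583]
ee_rot: [[-0.401, -0.822, 0.404], [-0.899, 0.437, -0.003], [-0.174, -0.364, -0.915]]
wrist_force: [-0.4, -0.6, 0.3]
gripper_width: 0.689
gripper_force: 0.0
```

Run:
```python
from plan import *
s=sense(); print(s["time_s"],s["tcp_pos"].round(3),s["joints"].round(1))
print(tcp(head(.0009,-.0737,.10),Rt(-115,6)))
im=save("wrist","w6.png"); b=cv2.resize(im[:,:,::-1],(800,600),interpolation=cv2.INTER_CUBIC)
for z in(.043,.013): 
    p=proj("wrist",head(.0009,-.0737,z))*1.5625; cv2.drawMarker(b,(int(p[1]),int(p[0])),(0,0,255),0,12)
cv2.imwrite("pics/w6b.png",b)
```

```text
11.05 [ 0.562 -0.108  0.158] [  6.7  11.5 -33.5   7.8 -21.6 -39.3]
[ 0.56096187 -0.10902954  0.16405863]
```

View pics/w6b.png

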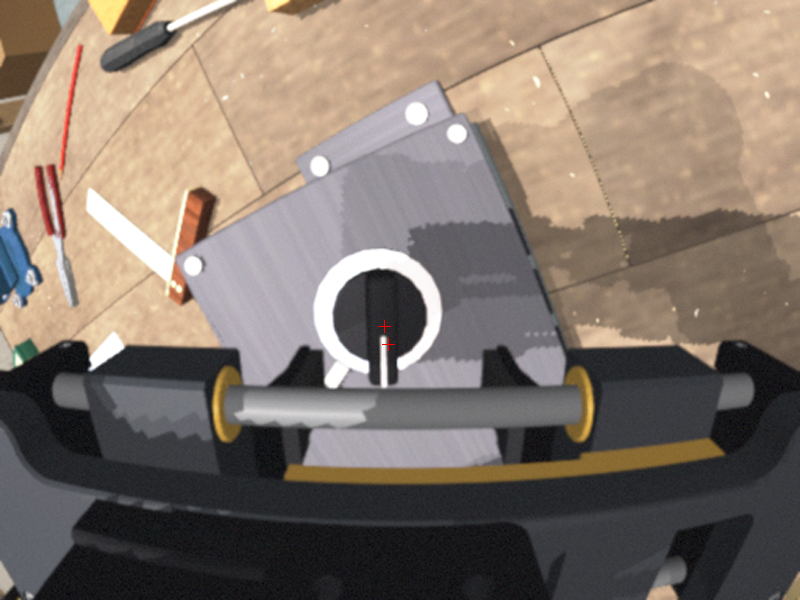

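The dial bar runs vertically in the picture, from (382,275) to (384,385), so it is aligned with tool x. The tab sits at about (338,376), clockwise of the pointer.

Run:
```python
from plan import *
s=sense(); n=-toolR(0,-.6)[:,2]; u=toolR(0,-.6)[:,0]; y=np.cross(n,u)
O=head(0,0,0)
def on(c,r,z):
    o,d=ray("wrist",(r/1.5625,c/1.5625)); t=((O+n*z-o)@n)/(d@n); p=o+d*t-O; return np.array([p@u,p@y])
ax=np.array([.0009,-.0737])
fl=on(378,312,.008); print("flange ctr",fl)
for nm,c,r,z in [("tab out",331,383,.007),("tab in",351,366,.004),("line end",384,385,.043),("line in",383,340,.043),("bar back",382,275,.043)]:
    p=on(c,r,z); d=p-ax; print(nm,p.round(4),"ang",np.degrees(np.arctan2(d[1],d[0])).round(1),np.hypot(*d).round(4))
x=s["ee_rot"][:,0]; print("tool -x ang",np.degrees(np.arctan2(-x@y,-x@u)))
R=Rt(-115,6); rows(tcp(head(.0009,-.0737,.040),R),R,5,60)
```

```text
flange ctr [ 0.00097018 -0.08096701]
tab out [ 0.0412 -0.0568] ang 22.7 0.0437
tab in [ 0.0276 -0.0597] ang 27.7 0.0301
line end [ 0.0116 -0.0571] ang 57.3 0.0198
line in [ 0.0024 -0.0767] ang -63.3 0.0034
bar back [-0.01   -0.1032] ang -110.3 0.0314
tool -x ang 64.82950073261414
[60, -0.4, -1.5, 10.8, 0.0007, 0.0001, -0.001],
[60, -0.4, -1.4, 10.8, 0.0007, 0.0001, -0.001],
[60, -0.4, -1.4, 10.8, 0.0007, 0.0001, -0.001],
[60, -0.4, -1.4, 10.8, 0.0007, 0.0001, -0.001],
[60, -0.4, -1.4, 10.8, 0.0007, 0.0001, -0.001],
```

Run:
```python
from plan import *
R=Rt(-115,6); rows(tcp(head(.001,-.0802,.040),R),R,5,60)
```

```text
[60, 0.7, -2.0, 10.8, 0.0007, 0.0001, -0.001],
[60, 0.8, -2.0, 10.8, 0.0007, 0.0001, -0.001],
[60, 0.8, -2.0, 10.8, 0.0007, 0.0001, -0.001],
[60, 0.8, -2.0, 10.8, 0.0007, 0.0001, -0.001],
[60, 0.8, -2.0, 10.8, 0.0007, 0.0001, -0.001],
```

{"method": "arm_command", "body": {
  "motion": [
    [60, 0.8, -2, 10.8, 0, 0, 0],
    [60, 0.8, -2, 10.8, 0, 0, 0],
    [60, 0.8, -2, 10.8, 0, 0, 0],
    [60, 0.8, -2, 10.8, 0, 0, 0],
    [60, 0.8, -2, 10.8, 0, 0, 0],
    [60, 0, 0, 0, 0, 0, 0]
  ]
}}

```text
time_s: 11.7
tcp_pos: [0.5909, -0.1161, 0.1101]
ee_rot: [[-0.398, -0.825, 0.401], [-0.901, 0.434, -0.002], [-0.172, -0.363, -0.916]]
wrist_force: [0.0, -0.3, 0.6]
gripper_width: 0.689
gripper_force: 0.0
```

{"method": "arm_command", "body": {
  "motion": [
    [10, 0, 0, 0, 0, 0, 0],
    [10, 0, 0, 0, 0, 0, 0],
    [10, 0, 0, 0, 0, 0, 0],
    [10, 0, 0, 0, 0, 0, 0],
    [10, 0, 0, 0, 0, 0, 0],
    [10, 0, 0, 0, 0, 0, 0],
    [10, 0, 0, 0, 0, 0, 0]
  ]
}}

```text
time_s: 12.4
tcp_pos: [0.5911, -0.1158, 0.1125]
ee_rot: [[-0.397, -0.824, 0.405], [-0.901, 0.434, -0.002], [-0.174, -0.366, -0.914]]
wrist_force: [-2.5, 0.2, 1.1]
gripper_width: 0.168
gripper_force: 29.7
```

```bash
python3 st.py
```

```text
12.4 [  5.3  17.9 -33.    8.5 -15.4 -38.7] [-2.5  0.2  1.1] Fn 2.2 M [-0.11  0.7  -0.07] Mn -0.0 14.597119968049846 29.74235307890922
err mm [   1.7 -153.9   -4.8] -5.745362446787731
phi -115.03218523138251
```

Gripped at 14.6 mm with low forces. Now I'll turn 0.56 rad clockwise (+rz).

{"method": "arm_command", "body": {
  "motion": [
    [10, 0, 0, 0, 0, 0, 0.08],
    [10, 0, 0, 0, 0, 0, 0.08],
    [10, 0, 0, 0, 0, 0, 0.1],
    [10, 0, 0, 0, 0, 0, 0.1],
    [10, 0, 0, 0, 0, 0, 0.1],
    [10, 0, 0, 0, 0, 0, 0.1],
    [10, 0, 0, 0, 0, 0, 0]
  ]
}}

```text
time_s: 13.1
tcp_pos: [0.5912, -0.116, 0.1126]
ee_rot: [[-0.774, -0.487, 0.405], [-0.533, 0.846, -0.002], [-0.342, -0.217, -0.914]]
wrist_force: [-1.5, 0.1, 0.5]
gripper_width: 0.16
gripper_force: 29.7
```

{"method": "arm_command", "body": {
  "motion": [
    [60, 0, 0, 0, 0, 0, 0],
    [60, 0, 0, 0, 0, 0, 0],
    [60, 0, 0, 0, 0, 0, 0],
    [60, 0, 0, 0, 0, 0, 0],
    [60, 2, 0, -20, 0, 0, 0],
    [60, 2, 0, -25, 0, 0, 0],
    [60, 0, 0, -30, 0, 0, 0],
    [60, 0, 0, 0, 0, 0, 0]
  ]
}}

```text
time_s: 13.9
tcp_pos: [0.5588, -0.1177, 0.1839]
ee_rot: [[-0.771, -0.486, 0.412], [-0.534, 0.846, -0.002], [-0.347, -0.221, -0.911]]
wrist_force: [1.5, -0.4, 0.9]
gripper_width: 0.679
gripper_force: 0.0
```

Run:
```python
from plan import *
s=sense(); print(s["time_s"],s["tcp_pos"].round(3),s["joints"].round(1),s["wrist_force"].round(1))
im=save("wrist","w7.png"); b=cv2.resize(im[100:310,100:400,::-1],None,fx=2.6,fy=2.6,interpolation=cv2.INTER_CUBIC)
cv2.imwrite("pics/w7b.png",b)
```

```text
13.9 [ 0.559 -0.118  0.184] [  5.6   9.3 -31.1   5.5 -25.4 -67.8] [ 1.5 -0.4  0.9]
```

View pics/w7b.png

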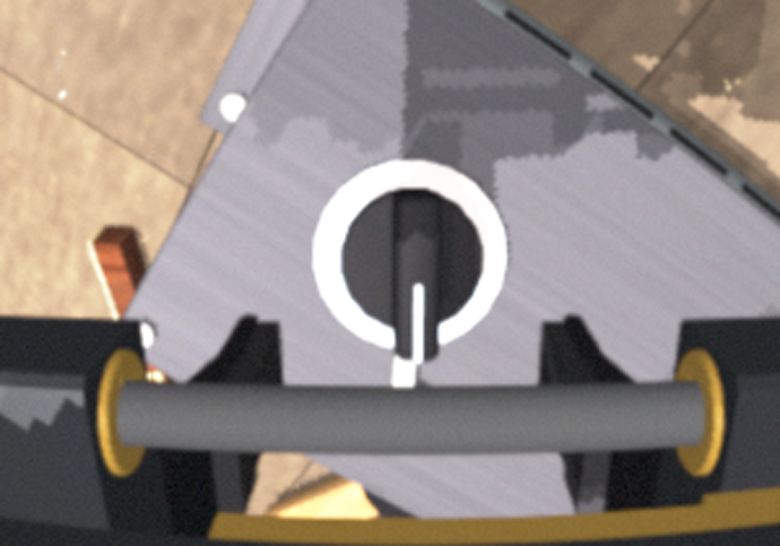

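Run:
```python
from plan import *
n=-toolR(0,-.6)[:,2]; u=toolR(0,-.6)[:,0]; y=np.cross(n,u); O=head(0,0,0)
def on(c,r,z):
    o,d=ray("wrist",(100+r/2.6,100+c/2.6)); t=((O+n*z-o)@n)/(d@n); p=o+d*t-O; return np.array([p@u,p@y])
F,B=on(418,358,.043),on(417,190,.043); ax=(F+B)/2; fl=on(410,256,.010)
A=lambda d:np.degrees(np.arctan2(d[1],d[0])).round(1)
print("bar",A(F-B),np.hypot(*(F-B)),"axis",ax,"flange",fl)
for z in (.004,.006):
  t=on(404,373,z); print(A(t-ax),A(t-fl),np.hypot(*(t-ax)))
# time for side-view check
for c in("side","top"):
  im=save(c,c+"1.png")
a=cv2.imread("pics/side1.png")[140:240,180:260]; b=cv2.imread("pics/side0.png")[140:240,180:260]
cv2.imwrite("pics/cmp.png",cv2.resize(np.hstack([b,a]),None,fx=5,fy=5,interpolation=cv2.INTER_CUBIC))
```

```text
bar 33.0 0.051141042252718066 axis [-0.00200563 -0.08079964] flange [-0.00154064 -0.08086259]
29.9 30.2 0.0443440223138578
29.7 30.1 0.043634184287480664
```

View pics/cmp.png

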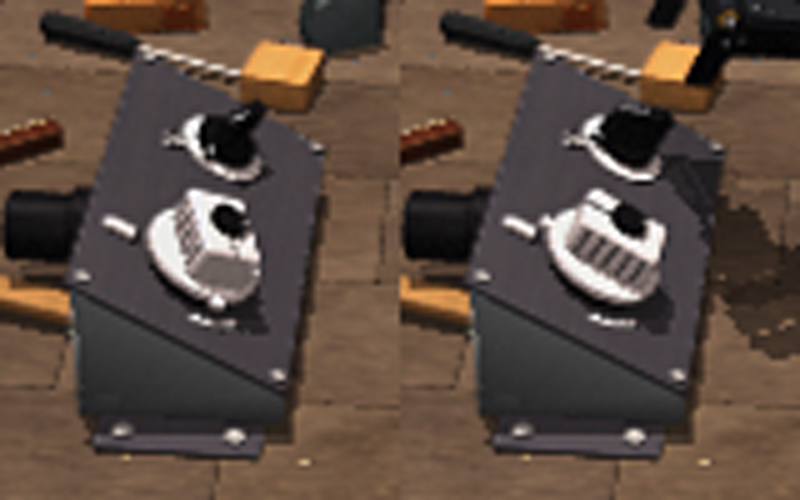

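Run:
```python
from plan import *
import h
m0=camera_model("wrist"); s=sense(); E=s["ee_rot"]
Rc=np.array(m0["R"])@E; tc=np.array(m0["R"])@s["tcp_pos"]+np.array(m0["t"])   # tool->cam
def cam(q):
    p,R=fk(q,g); m=dict(m0); m["R"]=Rc@R.T; m["t"]=tc-m["R"]@p; return m
def test(name,q,l):
    m=cam(q); h.camera_model=lambda c:m
    im=cv2.imread("pics/"+name); 
    cpx=proj("wrist",head(.0009,l,.019)); 
    for s_ in(.012,.02): 
        r=[proj("wrist",head(s_*1,l,.019))]
    # widest row of bright pixels through the flange, rows just around its centre
    best=[]
    g_=im.min(2)
    for row in range(int(cpx[0])-20,int(cpx[0])+8):
        x=np.where(g_[row,int(cpx[1])-75:int(cpx[1])+75]>150)[0]
        if len(x): best.append((x.max()-x.min(),row,x.min()+int(cpx[1])-75))
    print(name,"center pred",cpx.round(1),"widest",sorted(best)[-4:])
    for z in(.010,.014,.019):
        a=np.array([proj("wrist",head(.0009+.044*np.cos(t),l+.044*np.sin(t),z)) for t in np.linspace(0,6.28,180)]); print(z,np.ptp(a[:,1]).round(1),np.ptp(a[:,0]).round(1),"top row",a[:,0].min().round(1),"cols",a[:,1].min().round(1),a[:,1].max().round(1))
test("w3.png",[23.8,11.2,-37.2,21.9,-23.6,-23.2],.0765)
test("w5.png",[25.4,7.1,-36.5,19.5,-28.6,-136.5],.0765)
```

```text
w3.png center pred [205.4 244.1] widest [(np.int64(109), 208, np.int64(189)), (np.int64(117), 187, np.int64(179)), (np.int64(120), 186, np.int64(176)), (np.int64(124), 185, np.int64(172))]
0.01 108.0 102.7 top row 147.1 cols 188.1 296.1
0.014 109.7 104.1 top row 147.9 cols 187.7 297.4
0.019 111.8 106.0 top row 149.0 cols 187.2 299.0
w5.png center pred [214.3 262. ] widest [(np.int64(144), 208, np.int64(191)), (np.int64(146), 211, np.int64(189)), (np.int64(149), 209, np.int64(186)), (np.int64(149), 210, np.int64(186))]
0.01 93.1 91.8 top row 165.5 cols 215.4 308.5
0.014 94.4 93.0 top row 165.5 cols 214.7 309.2
0.019 96.2 94.7 top row 165.6 cols 213.9 310.1
```

```bash
python3 -c "
from h import *
print(finish_job())"
```

```text
the job is handed in; nothing more can be done
None
```

I handed the job in at about 14 s. By my camera measurements, the lock ring is turned to its locked mark and has sprung back out, and the dial points within about 3° of the index tab (limit 7°). The tab and the loose things were not touched, and the gripper is open and clear; the hand-in gave no verdict.

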